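# Put the serving spatula away in its drawer

### The arm

A 6-joint arm with a two-finger parallel gripper is mounted at the origin on the work surface. World frame = base frame: x ahead of the robot, y to its left, z up, the work surface at z = 0. Lengths are in m, angles in rad, forces in N, time in s.
With the tool pointing down it reaches from about 0.425 to 0.95 m from the base axis. Payload 3.5 kg.
Tool frame: the origin (TCP) lies midway between the tips of the shut fingers; the grasp point (between the pads) lies 19 mm behind it (ctrl.pinch_z is the distance from the TCP to the grasp point, in m); z points along the fingers, y is the line along which they close (so a half turn about z gives the same grasp; the last joint's range is limited). The gripper opens to 85 mm and grips with 20 to 120 N. Pads are 22 mm wide; open, the fingers measure 114 mm over their backs; the gripper's body (76 mm by 85 mm) begins 54 mm behind the grasp point. The pads swing forward as they close: fully open they stand 13 mm farther back than shut.
Start: joints at [-1.271, 0.286, 1.577, -0, 1.279, -0.15], TCP at [0.294, -0.608, 0.231] pointing down, gripper open.
Joint ranges: [-2.77, 2.77], [-0.9, 2.22], [0.21, 2.48], [-1.53, 4.67], [0.24, 2.81], [-2.84, 2.84]. Speed limits (rad/s): [2.79, 2.79, 3.14, 3.14, 3.14, 3.14].

### API

Orientations are given as a unit quaternion [x, y, z, w].
In Python, from plant import get_state, viewer, sign_off, ctrl gives the robot as it stands. The module is installed in compiled form; this text tells all that it offers.
- The arm moves only by the shell command python3 -m handwheel 'ROWS' [FORCE]. ROWS is JSON, a list that holds one entry, the list of rows, each a list of 5 numbers: the finger opening in m, from 0 to 0.0854, then the shift along the tool's x, y, z in m, then the turn about the tool's z in degrees. In form: [[[claw, x, y, z, spin], ...]]. A call has 1 to 12 rows; each row shifts and turns the commanded pose from where the row before left it, along the tool's axes as they then stand; what a row does not reach is not made up. A row lasts 1/12 s, in which the tool goes at most 41.7 mm and 7.16 degrees, less where a joint would pass 70% of its speed; a pose out of reach is approached as far as the arm can. A call is refused whole if a number of a shift passes 0.0417 or a number of a turn 7.16, either way. A call with a gripper value outside its range is refused whole. The fingers move at their own pace and stop on an object; FORCE is the grip in N (left out, the last holds). Time passes only in rows, so rows that do not move let the fingers close. It gives the time, the measured TCP pose, the force, the opening and the grip force at its end, in the units of the state.
- get_state(): the state, without advancing time (a new reading comes with each control period).
- viewer.read_camera(name): name is "scene" or "side" or "wrist"; returns the picture (384x512x3 uint8, blue, green, red); there is no depth.
- viewer.camera_params(name): a dict with "fov_y" (degrees; the focal length in pixels is half the picture's height over the tangent of half this angle, whatever the lens; pixels are square), "cx", "cy" (the principal point, pixels), "k1" (the pictures are not rectified: a ray, as slopes to the right and down, at radius r is drawn at 1 + k1 r^2 times it, then the intrinsics apply), "xyz" and "attitude" of the camera in the world; the wrist camera has in their place "hand_eye" (4x4, takes a point from camera to tool coordinates, whose origin is the TCP and whose axes are the flange's). Camera axes: x right, y up, looking along -z (the intrinsics and any distortion apply to the point x, -y, -z); pixel columns grow to the right and rows downward; lengths in m; the calibration is good to about 2 mm. A picture is of the moment at which its call begins: read the wrist's pose just before it. camera_params takes no time and is no camera call.
- sign_off(): hands the job in; it is judged then, once.
Trained networks look in the newest picture that a camera, given by its name, has taken for a name from the list of things; names that differ only in an ending like _2 or _b are one class to them, and where a whole thing is asked for, a point or a joint stands for the part that bears it (a point fixed in the world has none). Each returns a list of dicts, best first, with "confidence" (0 to 1); they miss things now and then, are a little off and sometimes report something else, mostly with a low value. They report only what shows in the picture. A call takes as long as a camera call. They do not tell look-alikes from the thing itself.
- viewer.look_for(camera, name): "extent" ([left, top, width, height] as shares, 0 to 1, of the picture: columns of its width, rows of its height, round what is visible of it).
- viewer.outline_of(camera, name): "mask" (384x512 bool, what is visible of it) and "extent" ([left, top, width, height] as shares, 0 to 1, of the picture: columns of its width, rows of its height, round what is visible of it).
- viewer.pinpoint(camera, name): "xy" ([column, row] as shares, 0 to 1, of the picture: columns of its width, rows of its height: a listed point, or the origin of a listed thing).
The state is a dict: "time": time; "qpos": joint angles; "dq": joint speeds; "joint_efforts": joint torques, N m; "eef_pos": TCP position; "tcp_rot": TCP orientation; "contact_force": force on the tool from outside, world axes, zero at the start; "wrist_torque": the same for the moment, N m; "opening": opening from 0.0 (shut) to 1.0 (fully open); "finger_force": force on a finger pad.
Only numpy, scipy, OpenCV 4.12 (cv2) and the standard library are available. Lean on these libraries where they do the work, as an engineer would, in place of code of your own. Each camera call takes 0.05 s, during which the arm holds its last target. There are 200 camera calls.

### The job

Take the serving spatula off its sloping rest and lay it flat and lengthwise in the wide, empty compartment of the open drawer, with its handle towards the drawer's front, setting it down rather than dropping it. Then push the drawer fully shut. Leave the brush in its own compartment and everything else where it stands.

Things in the scene. Friction and masses are not known exactly. Their poses are not given: they have to be found in the camera images.
- spatula: Spatula, 165 mm long, 80 g: black handle 95 long (x), 18 wide (y), 14 thick (z), then in line a flat steel blade 70 long, 48 wide, 4 thick; both share one flat underside. Origin: on the underside, mid-length of the handle; +x to the blade, +z out of the upper face. Starts on the rest, x rising at 30 degrees, blade up and farther from the robot, handle free on both sides.
- spatula_tip (a point): Middle of the blade's end edge, on the underside, 117.5 mm from the spatula's origin; axes as the spatula's.
- rest: Fixed stand carrying the spatula at 30 degrees. Wooden base 180 x 80 x 8 mm; steel foot with a lip 12 mm above the slope stops the handle's end; steel pad about 105 mm high holds the blade. Between them the handle stands free for 60 mm, its middle's underside 50 mm above the table. Origin: base underside (base from 95 mm before to 85 mm beyond); +x horizontal, to the blade's side.
- compartment (a point): Centre of the floor of the wide, empty compartment; moves with the drawer. +x into the unit, -x to the drawer's front, +z up. 220 mm long (x), 100 wide (y), floor 14 mm above the table. Above that floor the front panel rises 58 mm, outer and back walls 31, the divider to the narrow compartment (60 wide, at -y) 20. Open by q, all beyond x = q - 0.11 m is under the unit's 75 mm high roof.
- drawer (a joint): Opening of the drawer, m: 0 fully shut, 0.225 fully open; starts about 0.20 to 0.22. It slides along the compartment's x axis, shuts towards +x, with about 1.5 N of friction and no spring or catch.
- drawer_pull (a point): Middle of the outer face of the steel pull bar on the drawer's front, 55 mm above the table; axes as the compartment's. The bar is 110 mm wide, 14 high and stands 12 mm out from the front panel (200 mm wide, from 6 to 72 mm above the table). Pushing it along +x shuts the drawer.
- unit: Fixed wooden drawer unit, 240 deep x 200 wide x 75 mm high, the open side facing the robot. Origin: underside, in the middle; +x to its back.
- brush: Pastry brush, 150 mm long, lying lengthwise in the drawer's narrow compartment; it rides along with the drawer. Origin near its middle, on the underside.
- butter_dish: Covered white butter dish, 170 x 100 x 62 mm, 0.6 kg. Origin: middle of the underside. It stands to one side of the drawer and the rest to the other, either way round.
- mug: White mug, 76 mm across, 85 high. Origin: middle of the underside.
- jam_jar: Jam jar, 68 mm across, 90 high. Origin: middle of the underside.
- honey: Honey bottle, 56 mm across, 150 high. Origin: middle of the underside.
- tin: Plain steel tin, 80 mm across, 100 high. Origin: middle of the underside.
- timer: Small white kitchen timer, 60 mm across, 25 high, on the table. Origin: middle of the underside.
- saucer: Saucer, 120 mm across, 18 high, on top of the drawer unit. Origin: middle of the underside.
Not all that is in view belongs to the job. Leave any orange or yellow look-alike of the spatula alone.

How it is judged:
On the way:
1. the spatula lies flat in the wide compartment, handle to the front, let go, while the drawer is still open (y of spatula in the frame of compartment between -0.045 and 0.045 m and y of spatula_tip in the frame of compartment between -0.05 and 0.05 m and x of spatula in the frame of compartment between -0.08 and 0.01 m and x of spatula_tip in the frame of compartment between 0.01 and 0.118 m and z of spatula in the frame of compartment between -0.005 and 0.008 m and z of spatula_tip in the frame of compartment between -0.005 and 0.01 m and angle between spatula's own z axis and vertical below 0.12 rad and angle between the x axis of spatula and the x axis of compartment, either way round below 0.35 rad and contact force between the fingers and spatula below 0.1 N and value of joint drawer above 0.12 m), for 0.2 s.
At the end, for the whole second after the job is handed in: The drawer is shut to within 10 mm; in it the spatula lies at rest, let go, flat on the wide compartment's floor (within 7 degrees), lengthwise (within 20 degrees), handle to the drawer's front; the brush lies in the narrow compartment (y of spatula in the frame of compartment between -0.045 and 0.045 m and y of spatula_tip in the frame of compartment between -0.05 and 0.05 m and x of spatula in the frame of compartment between -0.08 and 0.01 m and x of spatula_tip in the frame of compartment between 0.01 and 0.118 m and z of spatula in the frame of compartment between -0.005 and 0.008 m and z of spatula_tip in the frame of compartment between -0.005 and 0.01 m and angle between spatula's own z axis and vertical below 0.12 rad and angle between the x axis of spatula and the x axis of compartment, either way round below 0.35 rad and contact force between the fingers and spatula below 0.1 N and value of joint drawer below 0.01 m and linear speed of spatula below 0.03 m/s and y of brush in the frame of compartment between -0.118 and -0.052 m and z of brush in the frame of compartment between -0.01 and 0.03 m); the robot touches nothing.
It fails at once if a bystander is moved more than 30 mm (distance of any of butter_dish, mug, jam_jar, honey, tin, timer, saucer from where it was at the start of the episode above 0.03 m).
It fails at once if the spatula is dropped or thrown: falling free of the fingers faster than 1 m/s (linear speed of spatula above 1 m/s and contact force between the fingers and spatula below 0.1 N).
It also fails if it takes over 50 s, if anything falls off the work surface, if the arm or the gripper's body presses on something with over 40 N, if the wrist force passes 120 N, or if a joint passes its speed limit or range.

## Working session

There is one attempt and no reset: what is moved stays moved. The work goes in short steps, Python scripts to look and compute and a shell command to move; the robot and the scene stay as the last step left them, time stands still between calls to the robot, and variables do not carry over. Pictures are saved under pics/ and viewed, at most 13 in all, crops included, and the job is handed in when it is done.

```bash
mkdir -p pics; cat > h.py <<'E'
import numpy as np, cv2
from scipy.spatial.transform import Rotation as R
from plant import get_state, viewer, ctrl
def cam(name, st=None):
    p=viewer.camera_params(name)
    f=192/np.tan(np.radians(p["fov_y"])/2)
    if "hand_eye" in p:
        st=st or get_state(); T=np.eye(4); T[:3,:3]=R.from_quat(st["tcp_rot"]).as_matrix(); T[:3,3]=st["eef_pos"]
        T=T@np.array(p["hand_eye"])
    else:
        T=np.eye(4); a=np.array(p["attitude"]); T[:3,:3]=R.from_quat(a).as_matrix() if a.size==4 else a; T[:3,3]=p["xyz"]
    return dict(f=f,cx=p["cx"],cy=p["cy"],k=p["k1"],T=T)
def ray(c,px):
    d=np.array([(px[0]-c["cx"])/c["f"],(px[1]-c["cy"])/c["f"]]); u=d.copy()
    for _ in range(20): u=d/(1+c["k"]*(u@u))
    v=c["T"][:3,:3]@np.array([u[0],-u[1],-1]); return c["T"][:3,3],v/np.linalg.norm(v)
def proj(c,P):
    q=c["T"][:3,:3].T@(np.asarray(P,float)-c["T"][:3,3]); u=np.array([q[0],-q[1]])/-q[2]
    u=u*(1+c["k"]*(u@u)); return u*c["f"]+[c["cx"],c["cy"]]
def atz(c,px,z):
    o,v=ray(c,px); return o+v*(z-o[2])/v[2]
def tri(L):
    A=np.zeros((3,3));b=np.zeros(3)
    for c,px in L:
        o,v=ray(c,px);M=np.eye(3)-np.outer(v,v);A+=M;b+=M@o
    P=np.linalg.solve(A,b); return P,[float(np.linalg.norm(proj(c,P)-px)) for c,px in L]
E
python3 - <<'E'
from h import *
np.set_printoptions(precision=3,suppress=True)
print(get_state()); print(ctrl.pinch_z)
for n in ["scene","side","wrist"]:
    print(viewer.camera_params(n)); cv2.imwrite(f"pics/{n}0.png",viewer.read_camera(n))
for n in ["spatula","spatula_tip","rest","compartment","drawer_pull","unit","brush","butter_dish","mug","jam_jar","honey","tin","timer"]:
    L=[]
    for k in ["scene","side"]:
        r=viewer.pinpoint(k,n)
        print(n,k,[(round(x["confidence"],2),np.round(np.array(x["xy"])*[512,384],0)) for x in r[:3]])
        if r: L.append((cam(k),np.array(r[0]["xy"])*[512,384]))
    if len(L)==2: print("   ",tri(L))
E
```

```text
{'time': 0.0, 'qpos': array([-1.271,  0.287,  1.578,  0.   ,  1.279, -0.15 ]), 'dq': array([-0.001,  0.   ,  0.001,  0.001, -0.   , -0.001]), 'joint_efforts': array([ -0.001, -40.598, -29.262,  -0.   ,   0.006,  -0.   ]), 'eef_pos': array([ 0.293, -0.607,  0.23 ]), 'tcp_rot': array([ 0.975,  0.223, -0.   , -0.001]), 'contact_force': array([-0.212,  0.702,  0.024]), 'wrist_torque': array([ 0.018, -0.016,  0.014]), 'finger_force': 0.0, 'opening': 1.0009749164219814}
0.0187
{'fov_y': 43.39814938196335, 'cx': 252.88625409024664, 'cy': 199.77221759632832, 'k1': -0.1853981587976987, 'xyz': array([0.963, 0.727, 1.352]), 'attitude': array([0.07 , 0.269, 0.929, 0.244])}
{'fov_y': 53.324078885276336, 'cx': 256.9383923630636, 'cy': 187.4211955695124, 'k1': -0.052739761036500875, 'xyz': array([0.178, 0.647, 1.02 ]), 'attitude': array([-0.097,  0.323,  0.908, -0.246])}
{'fov_y': 71.31522499704846, 'cx': 255.8794311558461, 'cy': 189.96881738266492, 'k1': 0.01791185849455576, 'hand_eye': array([[-0.001,  0.952,  0.306,  0.078],
       [ 1.   ,  0.001,  0.   ,  0.   ],
       [-0.   ,  0.306, -0.952
[... 1962 characters left out ...]
]))]
jam_jar side [(0.84, array([264., 134.]))]
    (array([ 0.725, -0.301,  0.018]), [1.5815546278720418, 1.438903432783377])
honey scene [(0.82, array([313., 339.]))]
honey side [(0.89, array([159., 321.]))]
    (array([ 0.62 ,  0.47 , -0.013]), [0.5451910738436205, 0.6043587211409187])
tin scene [(0.81, array([185., 117.])), (0.69, array([223., 100.])), (0.62, array([264., 312.]))]
tin side [(0.78, array([311., 121.]))]
    (array([ 0.595, -0.433,  0.034]), [0.18012804635773233, 0.17197531178771963])
timer scene [(0.72, array([225., 134.])), (0.68, array([224., 101.]))]
timer side [(0.62, array([356., 136.]))]
    (array([ 0.441, -0.419, -0.031]), [17.483653345157663, 17.820379425956414])
```

View pics/scene0.png

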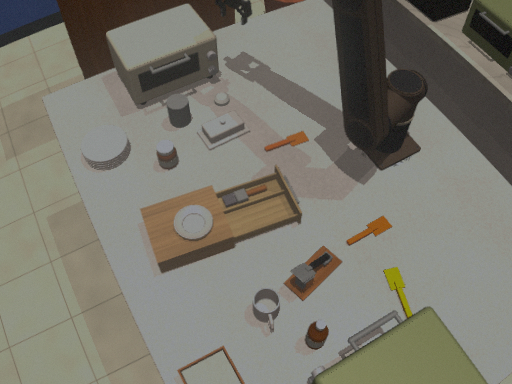

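View pics/side0.png

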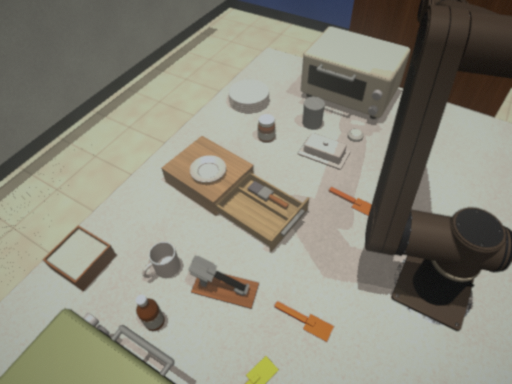

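The spatula (grey blade, black handle) is on the rest at scene (313,270) / side (222,280). The drawer is open at scene (258,200) and the orange/yellow flat ones are decoys. I'll go above the drawer and then the rest for a close look.

```bash
python3 -m handwheel '[[[0.05,0.031,-0.026,0,0],[0.05,0.031,-0.026,0,0],[0.05,0.031,-0.026,0,0],[0.05,0.031,-0.026,0,0],[0.05,0.031,-0.026,0,0],[0.05,0.031,-0.026,0,0],[0.05,0.031,-0.026,0,0],[0.05,0.031,-0.026,0,0],[0.05,0.031,-0.026,0,0],[0.05,0.031,-0.026,0,0],[0.05,0.031,-0.026,0,0],[0.05,0.031,-0.026,0,0]]]'
python3 -m handwheel '[[[0.05,0.018,-0.034,0,0],[0.05,0.018,-0.034,-0.006,0],[0.05,0.018,-0.034,-0.006,0],[0.05,0.018,-0.034,-0.006,0],[0.05,0.018,-0.034,-0.006,0],[0,0,0,0,0]]]'
cat > look.py <<'E'
import sys,pickle
from h import *
tag=sys.argv[1]; names=sys.argv[2:]
st=get_state(); im=viewer.read_camera("wrist"); cv2.imwrite(f"pics/{tag}.png",im)
c=cam("wrist",st); pickle.dump(c,open(f"{tag}.pkl","wb"))
for n in names:
    z=dict(spatula=.05,spatula_tip=.109,compartment=.014,drawer_pull=.055).get(n,0)
    for x in viewer.pinpoint("wrist",n)[:2]:
        p=np.array(x["xy"])*[512,384]; print(n,round(x["confidence"],2),p.round(),atz(c,p,z).round(4))
E
python3 look.py w1 compartment drawer_pull unit brush
```

```text
time: 2.45
eef_pos: [0.4933, -0.1632, 0.2317]
tcp_rot: [0.975, 0.223, 0.0, 0.0]
contact_force: [0.6, -0.1, 1.3]
opening: 0.588
finger_force: 0.0
time: 2.95
eef_pos: [0.5002, 0.0326, 0.2572]
tcp_rot: [0.974, 0.226, 0.002, -0.001]
contact_force: [0.3, 0.4, 0.3]
opening: 0.461
finger_force: 0.0
compartment 0.86 [260. 115.] [0.5602 0.0559 0.014 ]
drawer_pull 0.98 [229. 212.] [0.4255 0.0368 0.055 ]
brush 0.62 [320. 142.] [ 0.5643 -0.0424  0.    ]
```

View pics/w1.png

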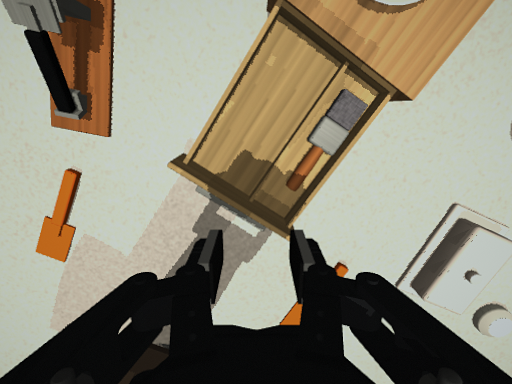

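```bash
python3 -m handwheel '[[[0.05,0.018,-0.034,0,0],[0.05,0.018,-0.034,0,0],[0.05,0.018,-0.034,0,0],[0.05,0.018,-0.034,0,0],[0.05,0.018,-0.034,0,0],[0.05,0.018,-0.034,0,0],[0.05,0.014,-0.026,0,0],[0.05,0,0,0,0],[0.05,0,0,0,0]]]'
python3 look.py w2 spatula spatula_tip rest
```

```text
time: 3.95
eef_pos: [0.5103, 0.2869, 0.2545]
tcp_rot: [0.975, 0.223, -0.001, 0.0]
contact_force: [-0.5, -0.5, -0.4]
opening: 0.59
finger_force: 0.0
spatula 0.94 [ 72. 194.] [0.3662 0.494  0.05  ]
spatula 0.89 [245. 172.] [0.4958 0.2958 0.05  ]
spatula_tip 0.79 [133. 241.] [0.374  0.3849 0.109 ]
spatula_tip 0.63 [262.  86.] [0.5979 0.3223 0.109 ]
rest 0.75 [251. 152.] [0.5151 0.2964 0.    ]
```

View pics/w2.png

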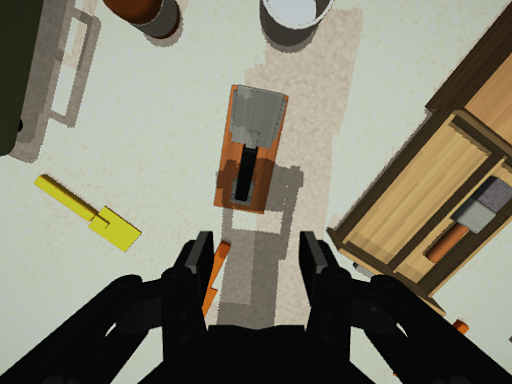

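The wrist view w2 shows the spatula: handle from (241,198) to (252,147), blade end edge middle (262,88). In w1 the drawer front panel's top runs (170,165)–(290,237), and the wide compartment is on the left.

```bash
python3 - <<'E'
from h import *
import pickle
np.set_printoptions(precision=4,suppress=True)
c1=pickle.load(open("w1.pkl","rb"));c2=pickle.load(open("w2.pkl","rb"))
def yaw(a,b): return np.degrees(np.arctan2(b[1]-a[1],b[0]-a[0]))
e=atz(c2,(241,198),.038);j=atz(c2,(252,147),.086);t=atz(c2,(262,88),.1125)
print("spat",e,j,t,yaw(e,j),yaw(e,t),np.linalg.norm((j-e)[:2]))
# handle orange base edges at z=.008
a=atz(c2,(215,206),.008);b=atz(c2,(265,212),.008);d=atz(c2,(287,96),.008);print("base",a,b,d,yaw(a,b)+90,yaw(b,d),np.linalg.norm(b-a))
l=atz(c1,(169,165),.072);r=atz(c1,(289,238),.072);print("panel",l,r,yaw(r,l)-90,np.linalg.norm(l-r))
s=atz(c1,(272,4),.045);s2=atz(c1,(188,160),.045);print("outer wall",s2,s,yaw(s2,s))
q=atz(c1,(344,66),.034);q2=atz(c1,(253,198),.034);print("div",q2,q,yaw(q2,q))
m=np.linalg.norm
cc=cam("scene"),cam("side")
for n in("compartment","unit"):
    L=[(k,np.array(viewer.pinpoint(v,n)[0]["xy"])*[512,384]) for k,v in zip(cc,("scene","side"))]; print(n,tri(L))
    for k,p in L: print(atz(k,p,.014 if n[0]=="c" else 0))
E
```

```text
spat [0.4558 0.2839 0.038 ] [0.5351 0.3036 0.086 ] [0.596  0.3213 0.1125] 13.984848994989221 14.9365437669505 0.08169707724506399
base [0.4158 0.3117 0.008 ] [0.4406 0.2371 0.008 ] [0.6074 0.2861 0.008 ] 18.361107518142475 16.388678761727228 0.07864260358682146
panel [0.4574 0.1323 0.072 ] [ 0.434  -0.0502  0.072 ] -7.307462706169005 0.18397199435566036
outer wall [0.4659 0.1172 0.045 ] [0.6746 0.0977 0.045 ] -5.342729245895132
div [0.4522 0.0136 0.034 ] [ 0.6587 -0.0119  0.034 ] -7.056518613346266
compartment (array([0.5641, 0.0545, 0.0082]), [0.8221536867475477, 0.8241313399731576])
[0.5652 0.0544 0.014 ]
[0.5617 0.0609 0.014 ]
unit (array([ 0.7738, -0.0015,  0.0098]), [0.4612518554375425, 0.4203379353557572])
[ 0.7721 -0.0085  0.    ]
[ 0.7793 -0.0061  0.    ]
```

```bash
python3 -m handwheel '[[[0.05,0,0,0.01,5.1],[0.05,0,0,0.02,5.1],[0.05,-0.005,-0.005,0.03,0],[0.05,-0.005,-0.006,0.03,0],[0.05,0,0,0.03,0],[0.05,0,0,0,0],[0.05,0,0,0,0]]]'
python3 look.py w3 spatula spatula_tip; python3 - <<'E'
import cv2; im=cv2.imread("pics/w3.png"); cv2.imwrite("pics/w3c.png",cv2.resize(im[:,130:390],None,fx=1.55,fy=1.55,interpolation=cv2.INTER_CUBIC))
E
```

```text
time: 4.93
eef_pos: [0.4962, 0.2945, 0.1339]
tcp_rot: [0.991, 0.135, -0.002, 0.0]
contact_force: [-0.6, 0.5, 0.9]
opening: 0.586
finger_force: 0.0
spatula 0.83 [255. 195.] [0.4956 0.2952 0.05  ]
spatula 0.75 [ 33. 259.] [0.376  0.4826 0.05  ]
spatula_tip 0.65 [256.  54.] [0.5963 0.322  0.109 ]
```

View pics/w3c.png

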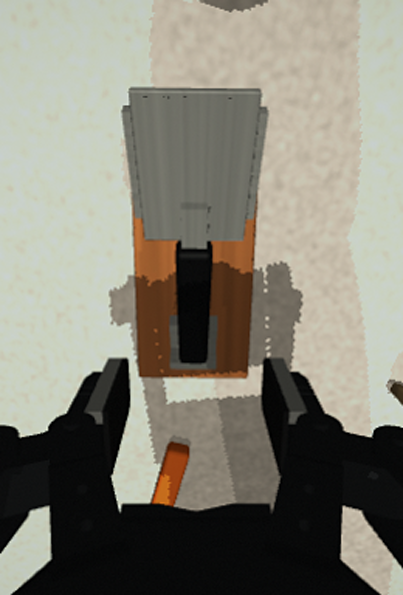

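The handle is aligned and centred in the gripper (column ≈255). I'll descend and grasp.

```bash
python3 -m handwheel '[[[0.05,0,0,0.03,0],[0.05,0,0,0.03,0],[0.05,0,0,0.018,0],[0.05,0,0,0.008,0],[0.05,0,0,0,0],[0.0,0,0,0,0],[0,0,0,0,0],[0,0,0,0,0],[0,0,0,0,0],[0,0,0,0,0],[0,0,0,0,0],[0,0,0,0,0]]]' 30
python3 -m handwheel '[[[0,0,0,0,0],[0,0,0,0,0],[0,0,0,-0.01,0],[0,0,0,-0.02,0],[0,0,0,-0.03,0],[0,0,0,-0.03,0],[0,0,0,-0.03,0],[0,0,0,0,0]]]'
python3 look.py w4 spatula spatula_tip; python3 - <<'E'
from plant import viewer; import cv2,numpy as np
cv2.imwrite("pics/s4.png",np.hstack([cv2.resize(viewer.read_camera("side")[190:330,150:310],None,fx=2.5,fy=2.5),cv2.resize(cv2.imread("pics/w4.png")[:350,100:420],(400,350))]))
E
```

```text
time: 6.08
eef_pos: [0.4991, 0.2958, 0.0519]
tcp_rot: [0.991, 0.135, 0.002, -0.0]
contact_force: [-1.5, -0.8, 6.4]
opening: 0.208
finger_force: 30.7
time: 6.75
eef_pos: [0.5009, 0.2967, 0.1776]
tcp_rot: [0.991, 0.136, 0.006, -0.002]
contact_force: [2.3, 0.3, 0.5]
opening: 0.204
finger_force: 29.7
spatula 0.68 [237. 294.] [0.3611 0.2809 0.05  ]
spatula 0.59 [257. 240.] [0.4374 0.2771 0.05  ]
spatula_tip 0.93 [138. 285.] [0.3929 0.3795 0.109 ]
spatula_tip 0.71 [257.  17.] [0.6312 0.3322 0.109 ]
```

View pics/s4.png

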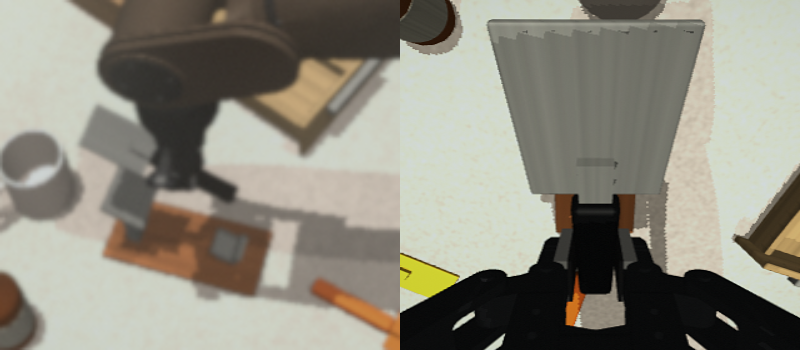

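```bash
python3 -m handwheel '[[[0,0,0,0,5.6],[0,0,0,0,5.7],[0,0,0,0,5.6],[0,0,0,0,5.7],[0,0.006,0.029,0,0],[0,0.006,0.029,0,0],[0,0.006,0.029,0,0],[0,0.006,0.029,0,0],[0,0.006,0.029,0,0],[0,0.006,0.029,0,0],[0,0.007,0.029,0,0],[0,0.007,0.028,0,0]]]'
python3 -m handwheel '[[[0,0,0,0,0],[0,0,0,0,0],[0,0,0,0,0]]]'
python3 look.py w5 compartment drawer_pull spatula_tip brush; python3 - <<'E'
from h import *
for k in("scene","side"):
    c=cam(k); im=viewer.read_camera(k); cv2.imwrite(f"pics/{k}5.png",im)
    for n,z in(("compartment",.014),("drawer_pull",.055)):
        for x in viewer.pinpoint(k,n)[:2]: p=np.array(x["xy"])*[512,384]; print(k,n,round(x["confidence"],2),p.round(),atz(c,p,z).round(4))
E
```

```text
time: 7.95
eef_pos: [0.5169, 0.0584, 0.1669]
tcp_rot: [0.998, -0.061, -0.002, -0.0]
contact_force: [0.1, 0.8, -0.8]
opening: 0.202
finger_force: 29.8
time: 8.2
eef_pos: [0.5176, 0.0601, 0.1677]
tcp_rot: [0.998, -0.062, -0.002, -0.0]
contact_force: [-0.9, -0.0, -1.2]
opening: 0.2
finger_force: 29.9
spatula_tip 0.89 [252.  14.] [0.6494 0.0454 0.109 ]
spatula_tip 0.87 [ 39. 348.] [0.3981 0.2838 0.109 ]
brush 0.73 [338. 125.] [ 0.5603 -0.0389  0.    ]
scene compartment 0.67 [256. 217.] [0.5689 0.0507 0.014 ]
scene drawer_pull 0.64 [289. 188.] [0.4365 0.0296 0.055 ]
side compartment 0.8 [253. 218.] [0.5608 0.0595 0.014 ]
side compartment 0.33 [236. 164.] [ 0.7373 -0.1106  0.014 ]
side drawer_pull 0.94 [292. 224.] [0.4331 0.0451 0.055 ]
```

View pics/w5.png

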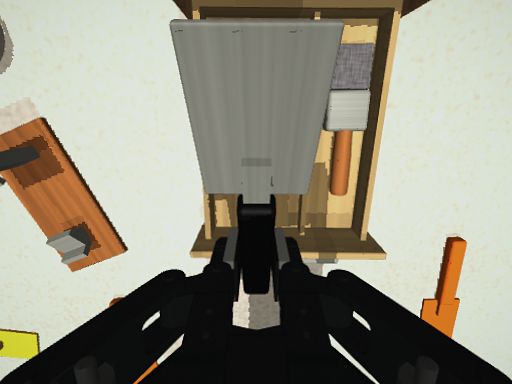

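```bash
python3 - <<'E'
from h import *
import pickle
c=pickle.load(open("w5.pkl","rb")); T=np.array([.5176,.0601]);a=np.radians(-7.1)
def tl(px,z):
    p=atz(c,px,z)[:2]-T; return np.round([p@[np.cos(a),np.sin(a)],p@[-np.sin(a),np.cos(a)]],4)
for n,px,z in(("panel top outer L",(192,258),.072),("outer R",(384,259),.072),("panel top inner",(210,240),.072),("floor front wide",(213,229),.014),("outer wall top",(209,210),.045),("divider top front",(302,215),.034),("divider top back",(317,14),.034),("outer wall top back",(200,14),.045),("unit edge L",(180,8),.075)): print(n,tl(px,z))
E
```

```text
panel top outer L [-0.0721  0.0645]
outer R [-0.0729 -0.1307]
panel top inner [-0.0516  0.0451]
floor front wide [-0.0682  0.0518]
outer wall top [-0.0305  0.0495]
divider top front [-0.041  -0.0521]
divider top back [ 0.1527 -0.0548]
outer wall top back [0.1497 0.0471]
unit edge L [0.1454 0.0564]
```

```bash
python3 -m handwheel '[[[0,0.006,0,0.02,0],[0,0,0,0.035,0],[0,0,0,0.035,0],[0,0,0,0.02,0],[0,0,0,0.01,0],[0,0,0,0,0],[0,0,0,0,0]]]' 20
python3 -m handwheel '[[[0,0,0,0.003,0],[0,0,0,0.003,0],[0,0,0,0.003,0],[0,0,0,0.003,0],[0,0,0,0.003,0],[0,0,0,0,0]]]'
```

```text
time: 9.33
eef_pos: [0.5251, 0.059, 0.0498]
tcp_rot: [0.998, -0.061, 0.0, 0.0]
contact_force: [-0.0, 0.1, 0.1]
opening: 0.209
finger_force: 29.8
time: 9.83
eef_pos: [0.5268, 0.0589, 0.0361]
tcp_rot: [0.998, -0.061, 0.002, 0.0]
contact_force: [0.7, -0.2, 5.4]
opening: 0.203
finger_force: 30.7
```

```bash
python3 -m handwheel '[[[0.001,0,0,0.003,0],[0.001,0,0,0.003,0],[0.001,0,0,0.003,0],[0.001,0,0,0.002,0],[0.001,0,0,0,0]]]' 20
python3 -m handwheel '[[[0.001,0,0,0.002,0],[0.001,0,0,0.002,0],[0.001,0,0,0.002,0],[0.001,0,0,0,0],[0.001,0,0,0,0]]]' 20
python3 look.py w6 spatula spatula_tip; python3 - <<'E'
from plant import viewer; import cv2,numpy as np
cv2.imwrite("pics/s6.png",np.hstack([cv2.resize(viewer.read_camera("side")[150:290,190:350],None,fx=2.5,fy=2.5),cv2.resize(cv2.imread("pics/w6.png")[:350,100:420],(400,350))]))
E
```

```text
time: 10.25
eef_pos: [0.528, 0.0587, 0.0257]
tcp_rot: [0.998, -0.061, 0.004, 0.0]
contact_force: [2.5, -0.7, 5.1]
opening: 0.203
finger_force: 31.2
time: 10.67
eef_pos: [0.5297, 0.0585, 0.0207]
tcp_rot: [0.998, -0.061, 0.006, 0.0]
contact_force: [4.9, -0.0, 4.7]
opening: 0.204
finger_force: 31.5
spatula 0.88 [257. 252.] [0.5389 0.0563 0.05  ]
spatula_tip 0.71 [255.  20.] [0.62   0.0467 0.109 ]
```

View pics/s6.png

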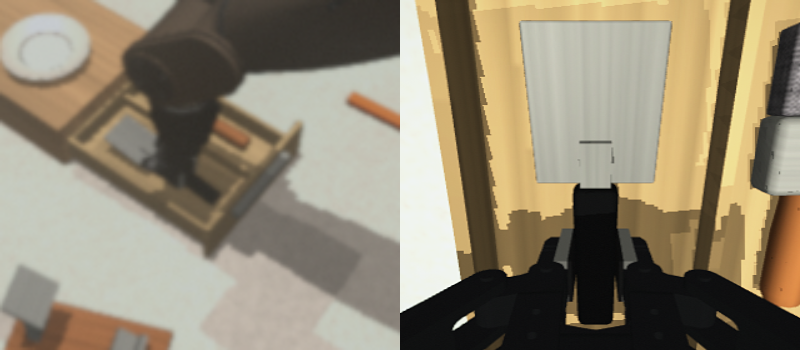

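```bash
python3 -m handwheel '[[[0.001,0,0,0.002,0],[0.001,0,0,0.002,0],[0.001,0,0,0.001,0],[0.001,0,0,0,0],[0.001,0,0,0,0]]]' 20
python3 -m handwheel '[[[0.022,0,0,0,0],[0.03,0,0,0,0],[0.035,0,0,0,0],[0.035,0,0,0,0],[0.035,0,0,0,0],[0.035,0,0,0,0]]]'
python3 -m handwheel '[[[0.035,0,0,-0.01,0],[0.035,0,0,-0.03,0],[0.035,0,0,-0.03,0],[0.035,0,0,-0.03,0],[0.035,0,0,-0.03,0],[0.035,0,0,0,0],[0.035,0,0,0,0]]]'
python3 look.py w7 spatula spatula_tip drawer_pull compartment
```

```text
time: 11.28
eef_pos: [0.5296, 0.0585, 0.0156]
tcp_rot: [0.998, -0.061, 0.006, 0.0]
contact_force: [5.7, -1.6, 5.7]
opening: 0.207
finger_force: 31.8
time: 11.78
eef_pos: [0.5254, 0.0591, 0.0131]
tcp_rot: [0.998, -0.061, 0.001, -0.0]
contact_force: [0.1, 0.1, 6.9]
opening: 0.406
finger_force: 2.8
time: 12.37
eef_pos: [0.5252, 0.0591, 0.1443]
tcp_rot: [0.998, -0.061, 0.002, 0.0]
contact_force: [-0.0, -0.7, 1.0]
opening: 0.409
finger_force: 0.0
spatula 0.67 [256. 185.] [0.5315 0.0575 0.05  ]
spatula 0.62 [459. 285.] [ 0.3994 -0.1376  0.05  ]
spatula_tip 0.83 [256.  58.] [0.6281 0.0454 0.109 ]
spatula_tip 0.74 [ 24. 363.] [0.4152 0.2731 0.109 ]
drawer_pull 0.67 [285. 283.] [0.4254 0.0405 0.055 ]
compartment 0.67 [255. 151.] [0.5568 0.0555 0.014 ]
```

View pics/w7.png

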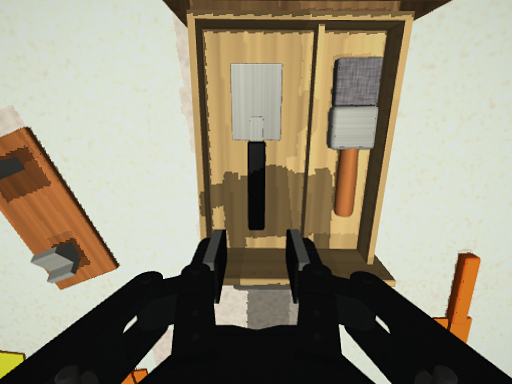

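The spatula lies flat and centred in the wide compartment, handle to the front: handle end (257,230), blade edge (257,63). Next I'll bring the shut fingers in front of the panel.

```bash
python3 -m handwheel '[[[0,-0.029,-0.01,-0.005,0],[0,-0.029,-0.01,0,0],[0,-0.029,-0.01,0,0],[0,-0.028,-0.011,0,0],[0,0,0,0,0],[0,0,0,0,0],[0,0,0,0,0],[0,0,0,0,0]]]'
python3 look.py w8 spatula drawer_pull compartment
```

```text
time: 13.28
eef_pos: [0.4164, 0.1134, 0.1474]
tcp_rot: [0.998, -0.062, 0.0, 0.0]
contact_force: [0.6, -0.3, -0.6]
opening: 0.0
finger_force: 0.0
spatula 0.74 [299.  69.] [0.5161 0.065  0.05  ]
spatula 0.68 [140. 268.] [0.3475 0.2425 0.05  ]
drawer_pull 0.72 [335. 175.] [0.4234 0.04   0.055 ]
compartment 0.94 [298.  24.] [0.5563 0.0569 0.014 ]
```

View pics/w8.png

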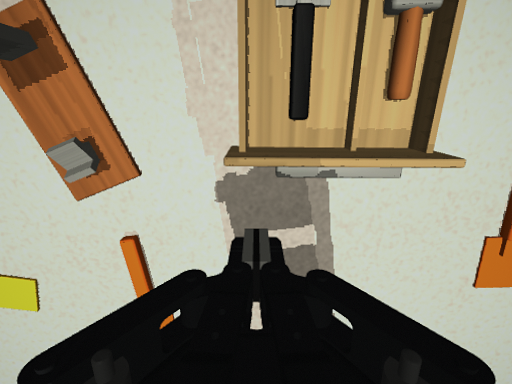

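```bash
python3 -m handwheel '[[[0,0,0,0.03,0],[0,0,0,0.035,0],[0,0,0,0.03,0],[0,0,0,0.01,0],[0,0,0,0,0],[0,0.006,0,0,0],[0,0.006,0,0,0],[0,0.006,0,0,0],[0,0.008,0,0,0],[0,0.01,0,0,0],[0,0.012,0,0,0],[0,0.012,0,0,0]]]'
python3 -m handwheel '[[[0,0.014,0,0,0],[0,0.014,0,0,0],[0,0.014,0,0,0],[0,0.014,0,0,0],[0,0.014,0,0,0],[0,0.014,0,0,0],[0,0.014,0,0,0],[0,0.01,0,0,0],[0,0.008,0,0,0],[0,0.006,0,0,0],[0,0.004,0,0,0],[0,0,0,0,0]]]'
python3 look.py w9 spatula drawer_pull compartment
```

```text
time: 14.48
eef_pos: [0.4763, 0.1063, 0.043]
tcp_rot: [0.998, -0.061, 0.0, 0.0]
contact_force: [-2.1, 0.7, 2.1]
opening: 0.008
finger_force: 1.2
time: 15.48
eef_pos: [0.6013, 0.091, 0.0426]
tcp_rot: [0.998, -0.061, 0.001, -0.0]
contact_force: [-0.6, -0.2, 0.6]
opening: 0.0
finger_force: 0.0
drawer_pull 0.68 [390. 251.] [0.5926 0.0173 0.055 ]
```

View pics/w9.png

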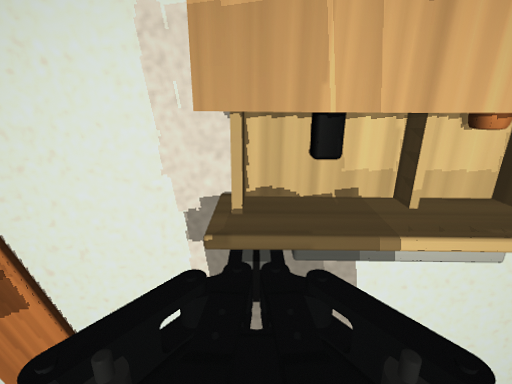

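The drawer is nearly shut (panel at row 240, unit edge at row 111), with the spatula handle still in place. I'll push the rest slowly.

```bash
python3 -m handwheel '[[[0,0.006,0,0,0],[0,0.008,0,0,0],[0,0.008,0,0,0],[0,0.006,0,0,0],[0,0.004,0,0,0],[0,0.003,0,0,0],[0,0.002,0,0,0],[0,0,0,0,0]]]'
python3 -m handwheel '[[[0,0.002,0,0,0],[0,0.002,0,0,0],[0,0.002,0,0,0],[0,0.002,0,0,0],[0,0,0,0,0]]]'
```

```text
time: 16.35
eef_pos: [0.6376, 0.0863, 0.0424]
tcp_rot: [0.998, -0.061, 0.001, 0.0]
contact_force: [0.4, -0.1, 0.1]
opening: 0.003
finger_force: 0.0
time: 16.77
eef_pos: [0.6453, 0.0854, 0.0425]
tcp_rot: [0.998, -0.061, 0.0, 0.0]
contact_force: [-0.5, -0.5, 0.5]
opening: 0.0
finger_force: 0.2
```

```bash
python3 -m handwheel '[[[0,0.002,0,0,0],[0,0.002,0,0,0],[0,0.002,0,0,0],[0,0.002,0,0,0],[0,0,0,0,0]]]'
python3 -m handwheel '[[[0,0.001,0,0,0],[0,0.001,0,0,0],[0,0.001,0,0,0],[0,0.001,0,0,0],[0,0,0,0,0]]]'
```

```text
time: 17.18
eef_pos: [0.6533, 0.0845, 0.0424]
tcp_rot: [0.998, -0.061, 0.001, -0.0]
contact_force: [-0.8, -0.6, -0.4]
opening: 0.002
finger_force: 0.1
time: 17.6
eef_pos: [0.6569, 0.0841, 0.0424]
tcp_rot: [0.998, -0.061, 0.0, -0.0]
contact_force: [-0.6, -0.3, 1.2]
opening: -0.002
finger_force: 0.4
```

```bash
python3 -m handwheel '[[[0,0.002,0,0,0],[0,0.002,0,0,0],[0,0.002,0,0,0],[0,0.001,0,0,0],[0,0,0,0,0]]]'
python3 look.py w10
```

```text
time: 18.02
eef_pos: [0.6572, 0.0841, 0.0423]
tcp_rot: [0.998, -0.061, -0.01, 0.0]
contact_force: [-20.8, -0.3, 15.0]
opening: -0.001
finger_force: 10.6
```

View pics/w10.png

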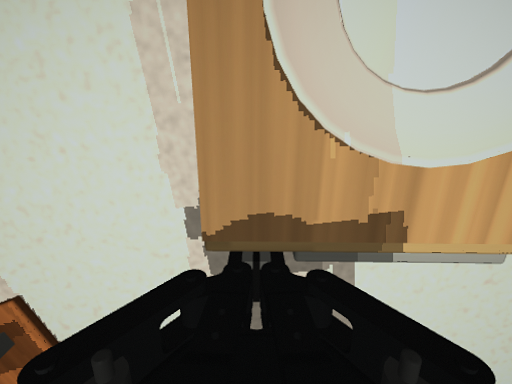

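The drawer is shut: panel flush with the unit at row 250, stop felt at 21 N. I'll back off, clear the area and hand in.

```bash
python3 -m handwheel '[[[0,-0.007,0,0,0],[0,-0.01,0,0,0],[0,-0.025,0,0,0],[0,-0.03,0,0,0],[0,-0.02,0,-0.02,0],[0,0,0,-0.035,0],[0,0,0,-0.035,0],[0,0,0,-0.035,0],[0,0,0,0,0],[0,0,0,0,0],[0,0,0,0,0]]]'
python3 look.py w11 drawer_pull unit; python3 - <<'E'
from h import *
c=cam("wrist"); im=cv2.imread("pics/w11.png")
# expected front face line if shut: last pushed TCP + 11 mm
a=np.radians(-7)
P=np.array([.6572,.0841])+.011*np.array([np.cos(a),np.sin(a)])
print("panel px",proj(c,[*P,.072]), im[int(proj(c,[*P,.072])[1])-12:int(proj(c,[*P,.072])[1])+14:3,int(proj(c,[*P,.072])[0])].tolist())
E
```

```text
time: 18.98
eef_pos: [0.5723, 0.0945, 0.1671]
tcp_rot: [0.998, -0.061, 0.0, -0.0]
contact_force: [0.0, 0.6, -1.4]
opening: 0.001
finger_force: 0.0
drawer_pull 0.79 [339.  99.] [0.6445 0.0101 0.055 ]
panel px [254.6988689   77.51771717] [[72, 117, 155], [75, 121, 160], [72, 117, 142], [83, 133, 161], [80, 129, 158], [41, 65, 81], [22, 35, 43], [82, 93, 99], [82, 93, 99]]
```

```bash
python3 -c "
from plant import sign_off; print(sign_off())"
```

```text
the job is handed in; nothing more can be done
None
```

The spatula was laid flat in the wide compartment, handle to the front, and the drawer was pushed shut to its stop. I then backed the arm clear and handed in the job at about 19 s; no verdict came back.

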